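# Shelve a seasoning jar beside its twin in a packed rack

### The job

Put the loose seasoning jar into the jar rack directly to the left (as the robot sees it: the side of the rack's wire loop) of its twin, the jar of the same height with the same round cap. The row is packed, so slide the jars apart to make room without lifting any of them out or tipping them over. Lower the new jar in, do not drop it, leave all six jars standing upright on the rack floor in one row, and leave the other things on the counter where they are.

Things in the scene. Friction and masses are not known exactly. Their poses are not given: they have to be found in the camera images.
- rack: (All sizes in mm.) Jar rack: fixed sheet-metal channel on the counter, open on top, inside 56 wide (its x, away from the robot) by 230 long (its y, to the robot's left), all walls and floor 4 thick; long walls reach 30, end walls 55 above the counter. Origin: centre of its underside. Place and yaw (within 0.25 rad) vary. A wire loop, 25 out, 42 wide, is on its left (+y) end; a thin paper liner lies inside.
- rack_floor (a point): Centre of the rack's inner floor, 4 above the counter, axes as the rack. On it stand five jars side by side, 1 apart at the start, with 15 to 31 of free length at each end: no gap takes a jar until the jars on both sides of it are slid to the ends. With six jars in, 14 of free length is left.
- new_jar: The loose jar, on the counter left of the rack, yaw within 0.6 rad. White plastic, body 100 tall plus round black cap (31 diameter, 18 high; 118 in all), footprint 50 (its x) by 36 (its y); origin at the centre of its underside, z up. 0.13 to 0.25 kg.
- twin: The rack jar just like the loose one: body 100 tall plus round black cap (31 diameter, 18 high), footprint 50 (its x) by 36 (its y); origin at the centre of its underside, z up. In any place of the row but the leftmost, axes as the rack. Each rack jar (0.18 kg) can be gripped from above across its 50 (faces free above the 30 high walls) and slid along y, pushing the next ones on, with a few newtons.
- jar_flat: Rack jar, body 100 tall with a flat rectangular black lid (46 x 33, 12 high plus a 2 mm tab); footprint 50 (its x) by 36 (its y); origin at the centre of its underside, z up. 
- jar_short_flat: Rack jar, body 84 tall with the same flat rectangular lid; footprint 50 (its x) by 36 (its y); origin at the centre of its underside, z up. 
- jar_short_round: Rack jar, body only 84 tall with a round cap (31 diameter, 18 high); footprint 50 (its x) by 36 (its y); origin at the centre of its underside, z up. Not the twin: it is 16 mm shorter.
- jar_tall: Rack jar, body 108 tall with flat rectangular lid, the leftmost (+y) in the row at the start; footprint 50 (its x) by 36 (its y); origin at the centre of its underside, z up. 
- banana: Bystander: a banana, about 150 long, 32 thick, lying between the robot and the rack; origin on the counter under its middle.
- cup: Bystander: grey plastic cup, 72 across, 85 high, beyond the loose jar; origin at the centre of its underside.
- bowl: Bystander: steel bowl, 120 across, 50 high; origin at the centre of its underside.
- shaker: Bystander: small round white shaker with steel cap, 44 across, 80 high, near the loose jar; origin at the centre of its underside.
- spoon: Bystander: steel serving spoon 220 long lying on the counter to the robot's right; origin on its underside, x along it.
Mind the look-alikes: they are no part of the job. What is shaped like the jar_short_round but yellow is not meant.

How it is judged:
By the outcome, as a careful person would: the job done as asked, in the order asked, and still so for the second after the job is handed in, with the robot touching nothing.
It also fails if it takes over 62 s, if anything falls off the work surface, if the arm or the gripper's body presses on something with over 40 N, if the wrist force passes 120 N, or if a joint passes its speed limit or range.

### The arm

A 7-joint arm with a two-finger parallel gripper is mounted at the origin on the work surface. World frame = base frame: x ahead of the robot, y to its left, z up, the work surface at z = 0. Lengths are in m, angles in rad, forces in N, time in s.
With the tool pointing down it reaches from about 0.425 to 0.825 m from the base axis. Payload 3.6 kg.
Tool frame: the origin (TCP) lies midway between the tips of the shut fingers; the grasp point (between the pads) lies manip.tcp_to_grasp behind it (manip.tcp_to_grasp is the distance from the TCP to the grasp point, in m); z points along the fingers, y is the line along which they close (so a half turn about z gives the same grasp; the last joint's range is limited). The gripper opens to 85 mm and grips with 20 to 120 N. Pads are 22 mm wide; open, the fingers measure 114 mm over their backs; the gripper's body (76 mm by 85 mm) begins 54 mm behind the grasp point. The pads swing forward as they close: fully open they stand 13 mm farther back than shut.
Start: joints at [-1.133, 0.615, -0.013, 1.423, 0.008, 1.103, -0.04], TCP at [0.291, 0.581, 0.231] pointing down, gripper open.
Joint ranges: [-3.12, 3.12], [-0.3, 2.06], [-1.34, 1.32], [0.26, 2.42], [-1.36, 4.5], [0.01, 1.98], [-2.84, 2.84]. Speed limits (rad/s): [2.79, 2.79, 3.14, 3.14, 3.14, 3.14, 3.14].

### API

Orientations are given as [roll, pitch, yaw] about the fixed x, y, z axes, in that order (R = Rz(yaw) Ry(pitch) Rx(roll)).
In Python, from cell import manip gives the robot as it stands.
- The arm moves only by the tool apply_moves, never from a script. Its arguments are lists of equal length, an entry for each row: "jaw": the opening, from -1 (shut) to 1 (fully open); "offset": the shift along the tool's x, y, z scaled (see below), a list of three; "roll": the turn about the tool's z scaled (see below). A call has 1 to 20 rows; each row shifts and turns the commanded pose from where the row before left it, along the tool's axes as they then stand; what a row does not reach is not made up. The controller multiplies each number of a shift by 0.03 m and each number of a turn by 0.1 rad. A row lasts 1/8 s, in which the tool goes at most 62.5 mm and 10.7 degrees, less where a joint would pass 70% of its speed; a pose out of reach is approached as far as the arm can. A call with a number of a shift or a turn outside -1 to 1 is refused whole. A call with a gripper value outside its range is refused whole. The fingers move at their own pace and stop on an object; "squeeze" is the grip in N (left out, the last holds). Time passes only in rows, so rows that do not move let the fingers close. It gives the time, the measured TCP pose, the force, the opening and the grip force at its end, in the units of the state.
- manip.sense(): the state, without advancing time (a new reading comes with each control period).
- manip.read_camera(name): name is "scene" or "side" or "wrist"; returns the picture (420x560x3 uint8, red, green, blue); there is no depth.
- manip.camera_info(name): a dict with "vertical_fov" (degrees; the focal length in pixels is half the picture's height over the tangent of half this angle, whatever the lens; pixels are square), "cx", "cy" (the principal point, pixels), "D" ([k1, k2, p1, p2, k3] as OpenCV has them; the pictures are not rectified), "xyz" and "rotation" of the camera in the world. Camera axes: x right, y down, z forward; pixel columns grow to the right and rows downward; lengths in m; the calibration is good to about 2 mm. A picture is of the moment at which its call begins: read the wrist's pose just before it. camera_info takes no time and is no camera call; for the wrist camera it gives the pose at the moment of the call.
- manip.job_done(): hands the job in; it is judged then, once.
The state is a dict: "t": time; "qpos": joint angles; "joint_vel": joint speeds; "effort": joint torques, N m; "position": TCP position; "tcp_rot": TCP orientation; "force": force on the tool from outside, world axes, zero at the start; "moment": the same for the moment, N m; "opening": opening from 0.0 (shut) to 1.0 (fully open); "grip_force": force on a finger pad.
Only numpy, scipy, OpenCV 4.12 (cv2) and the standard library are available. Lean on these libraries where they do the work, as an engineer would, in place of code of your own. Each camera call takes 0.05 s, during which the arm holds its last target. There are 200 camera calls.

## Working session

There is one attempt and no reset: what is moved stays moved. The work goes in short steps, Python scripts to look and compute and a tool call to move; the robot and the scene stay as the last step left them, time stands still between calls to the robot, and variables do not carry over. Pictures are saved under pics/ and viewed, at most 10 in all, crops included, and the job is handed in when it is done.

Besides the shell and the picture viewer there is one more tool, called after "Call:" as name(argument=value, ...) on one line, values as JSON. apply_moves: Moves the arm, as the interface text tells. Shifts and turns lie within -1 to 1; 1 stands for 0.03 m of shift or 0.1 rad of turn. Its arguments: {"type":"object","properties":{"jaw":{"type":"array","items":{"type":"number"}},"offset":{"type":"array","items":{"type":"array","items":{"type":"number","minimum":-1,"maximum":1}}},"roll":{"type":"array","items":{"type":"number","minimum":-1,"maximum":1}},"squeeze":{"type":"number"}},"required":["jaw","offset","roll"]}

```bash
ls; mkdir -p pics
python3 - <<'E'
from cell import manip
import cv2
s=manip.sense();print({k:s[k] for k in('t','position','tcp_rot','opening','force')},manip.tcp_to_grasp)
for n in('scene','side'):
    im=manip.read_camera(n);cv2.imwrite(f'pics/{n}0.png',im[:,:,::-1]);print(n,manip.camera_info(n))
print(manip.camera_info('wrist'))
E
```

```text
pics
{'t': 0.0, 'position': array([0.29101245, 0.58031983, 0.23009859]), 'tcp_rot': array([-3.13890262e+00,  7.51497157e-05,  2.67685601e+00]), 'opening': 0.9959224139265944, 'force': array([ 0.12718297, -0.26147341, -0.29955468])} 0.0187
scene {'vertical_fov': 42.72248181761772, 'cx': 286.6005565963731, 'cy': 219.21608994441422, 'D': array([-0.14710542,  0.        ,  0.        ,  0.        ,  0.        ]), 'xyz': array([ 1.553394  , -0.12381151,  1.01145261]), 'rotation': array([-2.31190128, -0.008824  ,  1.42462014])}
side {'vertical_fov': 49.73917314613186, 'cx': 281.1909304164013, 'cy': 216.4631897649694, 'D': array([-0.01819265,  0.        ,  0.        ,  0.        ,  0.        ]), 'xyz': array([ 0.20228641, -0.5935614 ,  0.75861929]), 'rotation': array([-2.36133815,  0.00912246, -0.47401938])}
{'vertical_fov': 68.68187438020789, 'cx': 276.1655778915408, 'cy': 212.83755127585803, 'D': array([-0.03473674,  0.        ,  0.        ,  0.        ,  0.        ]), 'xyz': array([0.22732541, 0.61292602, 0.3721859 ]), 'rotation': array([2.85826696, 0.00301267, 1.10618476])}
```

View pics/scene0.png

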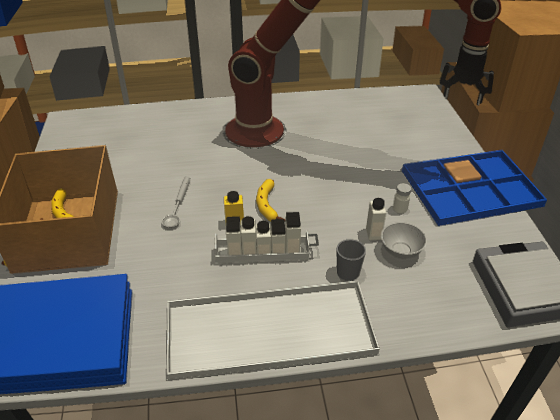

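View pics/side0.png

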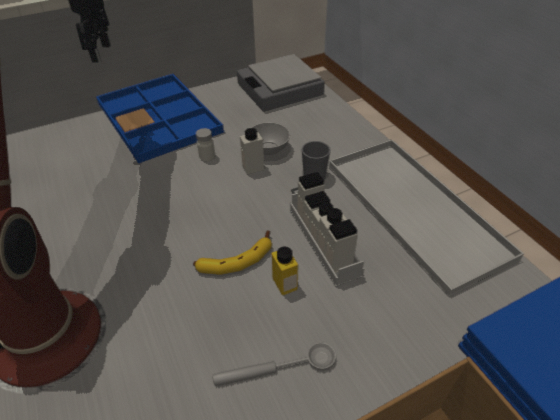

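The scene view is from across the table, so the robot's left is image right. The rack with five jars is near (262,240) with its loop at (313,240). The loose jar is at (377,220), with the shaker (402,198), cup (350,260) and bowl (403,245) around it. The yellow decoy is at (234,207). The side view shows the rack at (325,225) and the loose jar at (252,150). Next I'll enlarge the row.

Run:
```python
import cv2,numpy as np
a=cv2.imread('pics/scene0.png')[180:275,200:335];b=cv2.imread('pics/side0.png')[165:285,270:370]
a=cv2.resize(a,None,fx=3.5,fy=3.5,interpolation=2);b=cv2.resize(b,None,fx=3,fy=3,interpolation=2)
o=np.zeros((360,a.shape[1]+b.shape[1],3),np.uint8);o[:a.shape[0],:a.shape[1]]=a;o[:b.shape[0],a.shape[1]:]=b
print(o.shape);cv2.imwrite('pics/crop0.png',o)
```

```text
(360, 772, 3)
```

View pics/crop0.png

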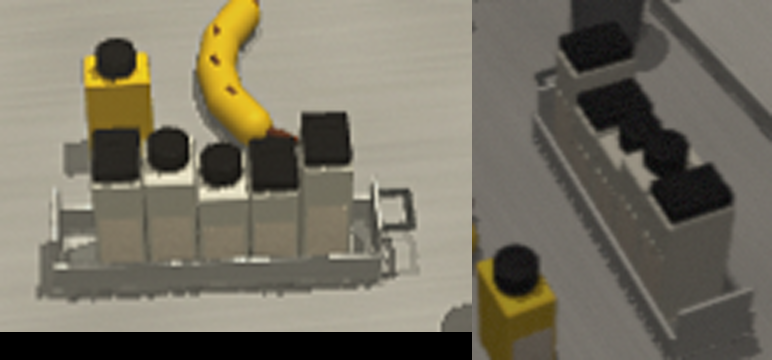

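Round caps at about (248,222) and (263,227), plus the yellow one at (233,196). The twin is the (248,222) jar, fourth from the left. Its body top is as high as the neighbouring tall bodies, while the (263,227) jar is clearly shorter (jar_short_round) and the yellow one is the decoy. The row from the left is tall, short_flat, short_round, twin, flat, so the new jar goes between short_round and twin.

```bash
cat > h.py <<'E'
from cell import manip
import cv2,numpy as np
from scipy.spatial.transform import Rotation as R
def ray(ci,uv):
    f=210/np.tan(np.radians(ci['vertical_fov'])/2)
    K=np.array([[f,0,ci['cx']],[0,f,ci['cy']],[0,0,1]])
    p=cv2.undistortPoints(np.array(uv,float).reshape(-1,1,2),K,ci['D']).reshape(-1,2)
    return np.c_[p,np.ones(len(p))]@R.from_euler('xyz',ci['rotation']).as_matrix().T
def onz(ci,uv,z):
    d=ray(ci,uv);c=ci['xyz'];return c+d*((np.asarray(z)-c[2])/d[:,2])[:,None]
def proj(ci,P):
    f=210/np.tan(np.radians(ci['vertical_fov'])/2)
    K=np.array([[f,0,ci['cx']],[0,f,ci['cy']],[0,0,1]])
    M=R.from_euler('xyz',ci['rotation']).as_matrix().T
    return cv2.projectPoints(np.array(P,float).reshape(-1,3),cv2.Rodrigues(M)[0],-M@ci['xyz'],K,ci['D'])[0].reshape(-1,2)
def goto(x,y,yaw):  # rows of offset for horizontal move, tool axes
    s=manip.sense();T=R.from_euler('xyz',s['tcp_rot']).as_matrix()
    print('tool rot',s['tcp_rot'].round(3),'pos',s['position'].round(4))
    print('tool shift mm',(1000*T.T@(np.array([x,y,s['position'][2]])-s['position'])).round(1))
E
python3 - <<'E'
from h import *
ci=manip.camera_info('scene')
n='twin flat tall loose yellow cup shaker bowl banana_end rackcornerR rackcornerL'.split()
uv=[(248,218),(233,220),(293,215),(378,203),(233,194),(351,246),(403,188),(403,238),(284,219),(214,257),(308,253)]
z=[.122,.116,.124,.118,.102,.085,.08,.05,.016,.03,.03]
for a,p in zip(n,onz(ci,uv,z)):print(a,p.round(3))
E
```

```text
twin [ 0.576 -0.068  0.122]
flat [ 0.571 -0.105  0.116]
tall [0.582 0.043 0.124]
loose [0.56  0.268 0.118]
yellow [ 0.454 -0.097  0.102]
cup [0.67  0.173 0.085]
shaker [0.465 0.371 0.08 ]
bowl [0.627 0.325 0.05 ]
banana_end [0.477 0.036 0.016]
rackcornerR [ 0.608 -0.161  0.03 ]
rackcornerL [0.627 0.076 0.03 ]
```

Call:
apply_moves(jaw=[1,1,1,1,1,1,1,1,1,1,1,1,1,1,1], offset=[[-0.95,-0.07,0],[-0.95,-0.07,0],[-0.95,-0.07,0],[-0.95,-0.07,0],[-0.95,-0.07,0],[-0.95,-0.07,0],[-0.95,-0.07,0],[-0.95,-0.07,0],[-0.95,-0.07,0],[-0.95,-0.07,0],[-0.95,-0.07,0],[-0.95,-0.07,0],[-0.95,-0.07,0],[-0.95,-0.07,0],[0,0,0]], roll=[0.45,0.45,0.45,0.45,0.45,0.45,0.45,0.45,0.45,0.45,0.45,0.45,0.45,0.45,0])

```text
t: 1.98
position: [0.5586, 0.2861, 0.2315]
tcp_rot: [-3.142, 0.003, 2.04]
force: [1.4, 0.2, 0.1]
opening: 0.999
grip_force: 0.0
```

Run:
```python
from h import *
ci=manip.camera_info('wrist');im=manip.read_camera('wrist');cv2.imwrite('pics/w1.png',im[:,:,::-1])
np.save('w1.npy',ci,allow_pickle=True)
print(manip.sense()['t'])
```

```text
2.025
```

View pics/w1.png

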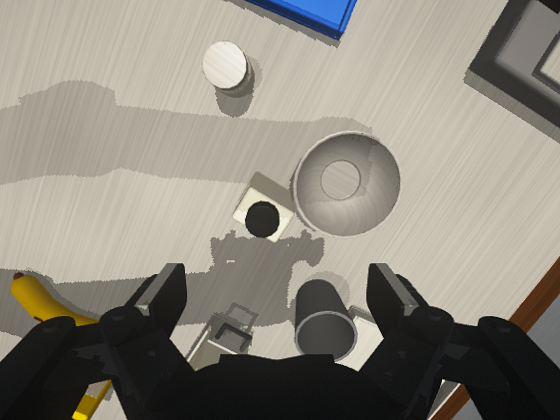

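The loose jar's cap is at (262,219), with the bright body top around it. The bowl at (347,185) is close to it and 50 mm high, so I'll keep the fingertips above 60 mm. The cup is at (325,335).

Run:
```python
from h import *
ci=np.load('w1.npy',allow_pickle=True).item();im=cv2.imread('pics/w1.png')
g=im.min(2)[165:250,220:300]
print('lev',np.percentile(g,[50,80,90,97]))
w=(g>195).astype(np.uint8);w=cv2.morphologyEx(w,cv2.MORPH_OPEN,np.ones((3,3)))
n,l,st,c=cv2.connectedComponentsWithStats(w);k=1+st[1:,4].argmax();print(st[1:],c[1:])
ys,xs=np.where(l==k);P=onz(ci,np.c_[xs+220,ys+165],.1)[:,:2]*1000
print('top rect',cv2.minAreaRect(P.astype(np.float32)))
d=(im.max(2)[165:250,220:300]<70).astype(np.uint8);n,l,st,c=cv2.connectedComponentsWithStats(d);print(st[1:],c[1:])
ys,xs=np.where((l==1+st[1:,4].argmax()))
pp=np.c_[xs+220,ys+165]
for z in(.118,.109):print('cap',onz(ci,[pp.mean(0)],z))
```

```text
lev [153. 180. 189. 214.]
[[ 13  26  31  32 328]
 [ 59  44  12   8  60]
 [ 49  53  20  23 158]] [[26.50609756 40.52743902]
 [63.91666667 47.76666667]
 [59.31012658 63.52531646]]
top rect ((536.40966796875, 271.2398376464844), (32.18698501586914, 14.104838371276855), 81.5003662109375)
[[ 25  36  34  37 954]] [[41.9591195  54.14779874]]
cap [[0.55140595 0.27228711 0.118     ]]
cap [[0.55230344 0.26954584 0.109     ]]
```

Call:
apply_moves(jaw=[1,1,1,1,1,1,1,1,1,1,1,1], offset=[[-0.95,-0.1,0],[-0.95,-0.1,0],[-0.95,-0.1,0],[-0.95,-0.1,0],[-0.95,-0.1,0],[-0.95,-0.1,0],[-0.95,-0.1,0],[-0.95,-0.1,0],[-0.95,-0.1,0],[-0.95,-0.1,0],[-0.95,-0.1,0],[0,0,0]], roll=[0.5,0.5,0.5,0.5,0.5,0.5,0.5,0.5,0.5,0.5,0.5,0])

```text
t: 3.52
position: [0.5937, -0.023, 0.2316]
tcp_rot: [3.141, 0.002, 1.49]
force: [0.1, 0.4, -0.2]
opening: 0.995
grip_force: 0.0
```

Run:
```python
from h import *
ci=manip.camera_info('wrist');im=manip.read_camera('wrist');cv2.imwrite('pics/w2.png',im[:,:,::-1])
np.save('w2.npy',ci,allow_pickle=True)
```

```text
(no output)
```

View pics/w2.png

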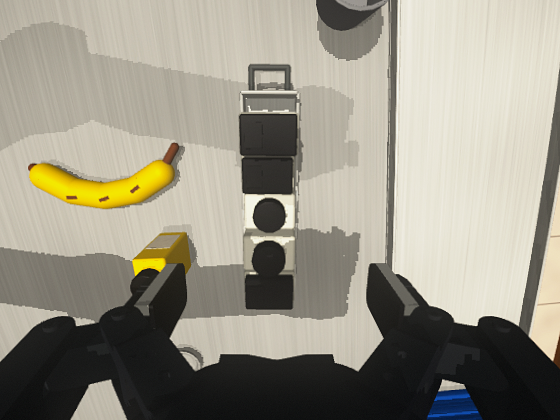

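The wrist view shows the row from the robot's left (top) to right: tall (268,134), short_flat (267,175), short_round (268,215), twin (268,258), flat (269,292). The loop is at (270,75). The row looks nearly parallel to the image vertical, and the yellow decoy is at (160,260).

Run:
```python
from h import *
ci=np.load('w1.npy',allow_pickle=True).item();im=cv2.imread('pics/w1.png')
g=im.min(2)[165:250,220:300]
w=cv2.morphologyEx((g>195).astype(np.uint8),cv2.MORPH_OPEN,np.ones((3,3)));ys,xs=np.where(w)
r=cv2.minAreaRect(onz(ci,np.c_[xs+220,ys+165],.1)[:,:2].astype(np.float32)*1000);print('loose',r)
ci=np.load('w2.npy',allow_pickle=True).item();im=cv2.imread('pics/w2.png')
for n,u,v,z in(('tall',268,134,.124),('sflat',267,175,.1),('sround',268,215,.106),('twin',268,258,.122),('flat',269,292,.116)):
    d=(im.max(2)<60).astype(np.uint8);d[:, :225]=0;d[:,310:]=0;d[320:]=0;d[:100]=0
    d=cv2.morphologyEx(d,cv2.MORPH_OPEN,np.ones((3,3)))
    l=cv2.connectedComponents(d)[1];ys,xs=np.where(l==l[v,u])
    P=onz(ci,np.c_[xs,ys],z)[:,:2]
    r=cv2.minAreaRect(P.astype(np.float32)*1000);print(n,len(xs),xs.min(),xs.max(),ys.min(),ys.max(),np.round(r[0],1),np.round(r[1],1),round(r[2],1),'cen',P.mean(0).round(4))
print('left end top',onz(ci,[(241,92),(298,92)],.055).round(4))
```

```text
loose ((551.9102172851562, 269.6016540527344), (31.841434478759766, 46.49831008911133), 84.3039779663086)
tall 1760 240 296 119 155 [591.6  37.9] [27.8 44.8] 85.4 cen [0.5928 0.036 ]
sflat 1822 242 291 157 193 [586.8   3.9] [32.5 44.2] 85.4 cen [0.587  0.0041]
sround 840 253 284 199 231 [585.5 -31.7] [30.4 28.3] 85.4 cen [ 0.5859 -0.0318]
twin 2535 245 292 241 308 [581.2 -84.1] [67.7 43.6] 85.4 cen [ 0.581  -0.0879]
flat 2535 245 292 241 308 [580.8 -87.2] [69.3 44.6] 85.4 cen [ 0.5805 -0.0912]
left end top [[0.5673 0.08   0.055 ]
 [0.6225 0.0755 0.055 ]]
```

Call:
apply_moves(jaw=[1,1,1,1,1,1,1,1,1,-1,-1,-1,-1,-1], offset=[[-0.78,-0.12,0],[-0.78,-0.12,0],[0,0,0.95],[0,0,0.95],[0,0,0.95],[0,0,0.95],[0,0,0.95],[0,0,0.95],[0,0,0],[0,0,0],[0,0,0],[0,0,0],[0,0,0],[0,0,0]], roll=[0,0,0,0,0,0,0,0,0,0,0,0,0,0], squeeze=25)

```text
t: 5.32
position: [0.5845, -0.0647, 0.0617]
tcp_rot: [3.139, -0.0, 1.497]
force: [-0.6, 0.7, 7.0]
opening: 0.581
grip_force: 32.0
```

Call:
apply_moves(jaw=[-1,-1,-1,-1,-1,-1,-1], offset=[[-0.13,0,0],[-0.13,0,0],[-0.13,0,0],[-0.13,0,0],[-0.13,0,0],[-0.13,0,0],[0,0,0]], roll=[0,0,0,0,0,0,0])

```text
t: 6.2
position: [0.5834, -0.086, 0.0616]
tcp_rot: [3.139, -0.003, 1.498]
force: [0.0, 3.4, 6.9]
opening: 0.585
grip_force: 26.4
```

Call:
apply_moves(jaw=[-1,-1,-1,-1], offset=[[-0.12,0,0],[-0.1,0,0],[0,0,0],[0,0,0]], roll=[0,0,0,0])

```text
t: 6.7
position: [0.583, -0.0924, 0.0616]
tcp_rot: [3.139, -0.003, 1.498]
force: [0.5, 2.6, 6.3]
opening: 0.584
grip_force: 26.4
```

Call:
apply_moves(jaw=[-1,-1,-1], offset=[[-0.07,0,0],[-0.03,0,0],[0,0,0]], roll=[0,0,0])

```text
t: 7.08
position: [0.5829, -0.0935, 0.0617]
tcp_rot: [3.139, -0.005, 1.499]
force: [0.5, 6.3, 6.2]
opening: 0.583
grip_force: 26.5
```

Call:
apply_moves(jaw=[1,1,1,1,1,1,1,1,1,-1,-1,-1,-1,-1], offset=[[0,0,0],[0,0,0],[0,0,0],[0,0,0],[0.7,0,0],[0.7,0,0],[0.7,0,0],[0,0,0.3],[0,0,0],[0,0,0],[0,0,0],[0,0,0],[0,0,0],[0,0,0]], roll=[0,0,0,0,0,0,0,0,0,0,0,0,0,0])

```text
t: 8.82
position: [0.586, -0.0356, 0.0516]
tcp_rot: [3.141, 0.001, 1.496]
force: [0.5, -1.5, 1.7]
opening: 0.584
grip_force: 27.0
```

Call:
apply_moves(jaw=[-1,-1,-1,-1], offset=[[0.13,0,0],[0.13,0,0],[0.13,0,0],[0,0,0]], roll=[0,0,0,0])

```text
t: 9.32
position: [0.5871, -0.0227, 0.0515]
tcp_rot: [3.141, -0.0, 1.497]
force: [-0.5, -3.2, 3.0]
opening: 0.579
grip_force: 26.9
```

Call:
apply_moves(jaw=[-1,-1,-1], offset=[[0.07,0,0],[0.03,0,0],[0,0,0]], roll=[0,0,0])

```text
t: 9.7
position: [0.5872, -0.021, 0.0516]
tcp_rot: [3.141, 0.001, 1.496]
force: [-1.1, -5.2, 4.2]
opening: 0.583
grip_force: 26.9
```

Call:
apply_moves(jaw=[-1,-1,-1], offset=[[0.06,0,0],[0.03,0,0],[0,0,0]], roll=[0,0,0])

```text
t: 10.07
position: [0.5874, -0.0182, 0.0516]
tcp_rot: [3.141, 0.001, 1.496]
force: [0.2, -4.8, 4.3]
opening: 0.58
grip_force: 26.9
```

Call:
apply_moves(jaw=[-1,-1,-1], offset=[[0.06,0,0],[0.03,0,0],[0,0,0]], roll=[0,0,0])

```text
t: 10.45
position: [0.5876, -0.0156, 0.0516]
tcp_rot: [3.141, 0.001, 1.496]
force: [-0.2, -4.8, 4.3]
opening: 0.579
grip_force: 26.9
```

Call:
apply_moves(jaw=[1,1,1,1,1,1,1,1,1,1,1], offset=[[0,0,0],[0,0,0],[0,0,0],[0,0,0],[0,0,-1],[0,0,-1],[0,0,-1],[0,0,-1],[0,0,-1],[0,0,-1],[0,0,0]], roll=[0,0,0,0,0,0,0,0,0,0,0])

```text
t: 11.82
position: [0.5888, -0.0149, 0.2338]
tcp_rot: [3.136, -0.001, 1.497]
force: [0.1, -0.1, -0.2]
opening: 1.0
grip_force: 0.0
```

Run:
```python
from h import *
ci=manip.camera_info('wrist');im=manip.read_camera('wrist');cv2.imwrite('pics/w3.png',im[:,:,::-1])
np.save('w3.npy',ci,allow_pickle=True)
```

```text
(no output)
```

View pics/w3.png

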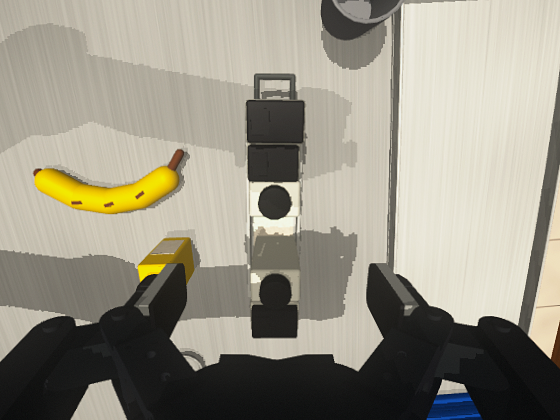

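The gap between short_round (275,202) and twin (275,291) is open and all jars are upright. Next I'll measure the gap.

Run:
```python
from h import *
ci=np.load('w3.npy',allow_pickle=True).item();im=cv2.imread('pics/w3.png')
d=(im.max(2)<60).astype(np.uint8)
for v in range(270,312,3):
    xs=np.where(d[v,240:315])[0]; print(v,xs.min()+240 if len(xs) else None,xs.max()+240 if len(xs) else None,len(xs),end=' | ')
s=d[180:223,255:295];ys,xs=np.where(s);ys+=180;xs+=255
print('\nsround',onz(ci,[(xs.mean(),ys.mean())],.106), xs.min(),xs.max(),ys.min(),ys.max(), 'edges',onz(ci,[(275,ys.min()),(275,ys.max())],.106))
print('col275',[(v,int(im[v,262].max())) for v in range(205,285,3)])
```

```text
270 None None 0 | 273 None None 0 | 276 267 283 17 | 279 264 286 23 | 282 261 288 28 | 285 261 289 29 | 288 260 290 31 | 291 260 290 31 | 294 259 290 32 | 297 260 290 31 | 300 261 289 29 | 303 263 287 25 | 306 252 296 45 | 309 252 296 45 | 
sround [[ 0.58776943 -0.0107441   0.106     ]] 255 294 180 218 edges [[ 0.58974486  0.00810918  0.106     ]
 [ 0.5871068  -0.02705457  0.106     ]]
col275 [(205, 57), (208, 54), (211, 55), (214, 144), (217, 243), (220, 245), (223, 246), (226, 216), (229, 162), (232, 155), (235, 145), (238, 113), (241, 112), (244, 113), (247, 121), (250, 135), (253, 116), (256, 111), (259, 111), (262, 110), (265, 109), (268, 109), (271, 164), (274, 174), (277, 170), (280, 75), (283, 32)]
```

Run:
```python
from h import *
ci=np.load('w3.npy',allow_pickle=True).item();print(ci['xyz'].round(3),ci['rotation'].round(3))
print(onz(ci,[(259.5,293),(290.5,293),(275,305.5),(275,274.5),(262,269.5),(262,227)],[.122,.122,.122,.104,.104,.088]).round(4))
s0=onz(np.load('w1.npy',allow_pickle=True).item(),[(262,219)],.109);print(s0)
```

```text
[0.593 0.056 0.376] [ 2.859 -0.006 -0.074]
[[ 0.5676 -0.094   0.122 ]
 [ 0.5964 -0.0963  0.122 ]
 [ 0.581  -0.1085  0.122 ]
 [ 0.5827 -0.0854  0.104 ]
 [ 0.5705 -0.0791  0.104 ]
 [ 0.5732 -0.0409  0.088 ]]
[[0.55227475 0.26968798 0.109     ]]
```

Call:
apply_moves(jaw=[1,1,1,1,1,1,1,1,1,1,1,1], offset=[[0.94,-0.19,0],[0.94,-0.19,0],[0.94,-0.19,0],[0.94,-0.19,0],[0.94,-0.19,0],[0.94,-0.19,0],[0.94,-0.19,0],[0.94,-0.19,0],[0.94,-0.19,0],[0.94,-0.19,0],[0,0,0],[0,0,0]], roll=[0.27,0,0,0,0,0,0,0,0,0,0,0])

```text
t: 13.38
position: [0.558, 0.2699, 0.2301]
tcp_rot: [-3.14, 0.003, 1.469]
force: [0.2, 0.3, -0.6]
opening: 0.999
grip_force: 0.0
```

Run:
```python
from h import *
goto(.552,.270,0)
```

```text
tool rot [-3.140e+00  3.000e-03  1.469e+00] pos [0.558  0.2699 0.2301]
tool shift mm [-0.5 -6.   0. ]
```

Call:
apply_moves(jaw=[1,1,1,1,1,1,1,1,-1,-1,-1,-1,-1], offset=[[0,-0.2,0],[0,0,0.94],[0,0,0.94],[0,0,0.94],[0,0,0.94],[0,0,0.94],[0,0,0.94],[0,0,0],[0,0,0],[0,0,0],[0,0,0],[0,0,0],[0,0,0]], roll=[0,0,0,0,0,0,0,0,0,0,0,0,0], squeeze=35)

```text
t: 15.0
position: [0.5533, 0.2724, 0.0638]
tcp_rot: [3.139, -0.002, 1.47]
force: [-0.8, -0.5, 6.5]
opening: 0.577
grip_force: 37.4
```

Call:
apply_moves(jaw=[-1,-1,-1,-1,-1,-1,-1,-1,-1,-1,-1,-1,-1,-1,-1,-1,-1,-1,-1,-1], offset=[[0,0,-0.5],[0,0,-0.8],[0,0,-1],[0,0,-1],[0,0,-1],[0,0,-1],[-0.9,0.16,0],[-0.9,0.16,0],[-0.9,0.16,0],[-0.9,0.16,0],[-0.9,0.16,0],[-0.9,0.16,0],[-0.9,0.16,0],[-0.9,0.16,0],[-0.9,0.16,0],[-0.9,0.16,0],[-0.9,0.16,0],[-0.9,0.16,0],[0,0,0],[0,0,0]], roll=[0,0,0,0,0,0,-0.24,0,0,0,0,0,0,0,0,0,0,0,0,0])

```text
t: 17.5
position: [0.5839, -0.0542, 0.2212]
tcp_rot: [-3.141, -0.001, 1.495]
force: [-0.0, 0.6, -2.3]
opening: 0.581
grip_force: 36.8
```

Run:
```python
from h import *
goto(.5855,-.054,0)
ci=manip.camera_info('wrist');im=manip.read_camera('wrist')
np.save('w4.npy',ci,allow_pickle=True);cv2.imwrite('pics/w4.png',im[:,:,::-1])
s=manip.read_camera('side')
cv2.imwrite('pics/c4.png',np.hstack([im[130:400,160:400],cv2.resize(s[80:280,260:400],None,fx=2,fy=2)[:270]])[:,:,::-1])
```

```text
tool rot [-3.141e+00 -1.000e-03  1.495e+00] pos [ 0.5839 -0.0542  0.2212]
tool shift mm [ 0.3  1.5 -0. ]
```

View pics/c4.png

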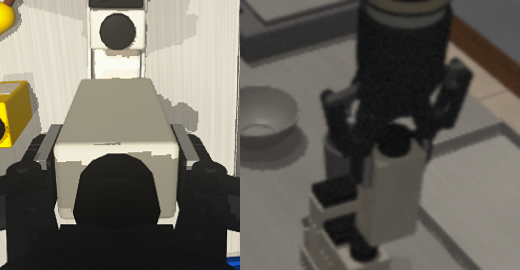

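The jar is held upright above the gap, with its top front edge at about v=273 and bottom front edge at about v=209 in the full wrist frame. Next I'll check its y offset in the grip.

Run:
```python
from h import *
ci=np.load('w4.npy',allow_pickle=True).item();im=cv2.imread('pics/w4.png')
print(ci['xyz'])
print(onz(ci,[(276,273),(276,209),(233,209),(313,211)],[.2574,.1574,.1574,.1574]).round(4))
# sround cap
d=(im.max(2)<60)[130:185,255:300];ys,xs=np.where(d);print(xs.min()+255,xs.max()+255,ys.min()+130,ys.max()+130)
print(onz(ci,[(xs.mean()+255,ys.mean()+130),(278,ys.max()+130)],.106).round(4))
```

```text
[0.58891047 0.01666974 0.36319418]
[[ 0.5847 -0.0377  0.2574]
 [ 0.5844 -0.0401  0.1574]
 [ 0.5546 -0.0378  0.1574]
 [ 0.61   -0.0435  0.1574]]
255 299 130 178
[[ 0.5881 -0.0011  0.106 ]
 [ 0.587  -0.0273  0.106 ]]
```

Call:
apply_moves(jaw=[-1,-1,-1,-1,-1,-1,-1,-1,-1], offset=[[0.08,0.05,0],[0,0,0.5],[0,0,0.5],[0,0,0.5],[0,0,0.5],[0,0,0.5],[0,0,0.5],[0,0,0.5],[0,0,0]], roll=[0,0,0,0,0,0,0,0,0])

```text
t: 18.73
position: [0.5849, -0.053, 0.1146]
tcp_rot: [-3.138, -0.0, 1.494]
force: [-0.1, 0.3, -2.5]
opening: 0.581
grip_force: 36.7
```

Call:
apply_moves(jaw=[-1,-1,-1,-1,-1,-1,-1], offset=[[0.03,0,0.22],[0,0,0.22],[0,0,0.22],[0,0,0.22],[0,0,0.22],[0,0,0.22],[0,0,0]], roll=[0,0,0,0,0,0,0])

```text
t: 19.6
position: [0.5855, -0.0522, 0.0758]
tcp_rot: [-3.14, -0.0, 1.494]
force: [-0.1, 0.7, -1.6]
opening: 0.583
grip_force: 36.7
```

Call:
apply_moves(jaw=[-1,-1,-1,-1], offset=[[0,0,0.1],[0,0,0.08],[0,0,0.04],[0,0,0]], roll=[0,0,0,0])

```text
t: 20.1
position: [0.5859, -0.0523, 0.0698]
tcp_rot: [-3.141, 0.0, 1.494]
force: [-0.5, -0.1, -0.5]
opening: 0.582
grip_force: 36.7
```

Call:
apply_moves(jaw=[-1,-1,-1], offset=[[0,0,0.03],[0,0,0.03],[0,0,0]], roll=[0,0,0])

```text
t: 20.48
position: [0.5859, -0.0523, 0.068]
tcp_rot: [-3.141, -0.0, 1.494]
force: [-0.5, 0.3, -2.1]
opening: 0.583
grip_force: 36.7
```

Call:
apply_moves(jaw=[-1,-1,-1], offset=[[0,0,0.03],[0,0,0.03],[0,0,0]], roll=[0,0,0])

```text
t: 20.85
position: [0.586, -0.0524, 0.0678]
tcp_rot: [3.141, -0.0, 1.494]
force: [-3.4, 0.7, 8.9]
opening: 0.584
grip_force: 37.7
```

Floor contact came at the predicted height. I'll release and rise.

Call:
apply_moves(jaw=[-1,1,1,1,1,1,1,1,1,1,1,1,1], offset=[[0,0,-0.03],[0,0,0],[0,0,0],[0,0,0],[0,0,0],[0,0,-0.5],[0,0,-1],[0,0,-1],[0,0,-1],[0,0,-1],[0,0,-1],[0,0,-1],[0,0,0]], roll=[0,0,0,0,0,0,0,0,0,0,0,0,0])

```text
t: 22.48
position: [0.5874, -0.0529, 0.2658]
tcp_rot: [3.134, 0.0, 1.494]
force: [-0.0, -0.7, -1.0]
opening: 0.999
grip_force: 0.0
```

Run:
```python
from h import *
im=manip.read_camera('wrist');s=manip.read_camera('scene')
a=cv2.resize(s[170:290,200:440],(480,240),interpolation=2)
cv2.imwrite('pics/c5.png',np.hstack([im[60:400,180:380],cv2.copyMakeBorder(a,0,100,0,0,0)])[:,:,::-1])
```

```text
(no output)
```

View pics/c5.png

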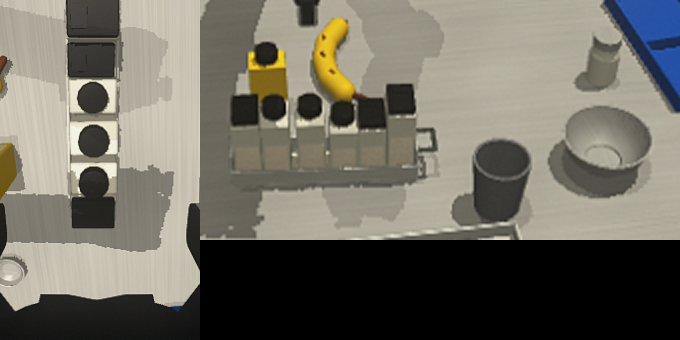

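All six jars stand upright in one row. The new jar, at (310,105) in the crop, is directly left of its twin at (273,105), and the other things have not moved. I'm handing the job in.

```bash
python3 -c "
from cell import manip
print(manip.job_done())"
```

```text
the job is handed in; nothing more can be done
None
```

The new jar stands in the rack directly left of its twin, all six jars are upright in one row, the other things on the counter look undisturbed, and the job was handed in at about 22.5 s.

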